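Set up the loaf cutter for the thickest wax bars

TASK

Set up the loaf cutter for the thickest bars: first slide its size stop all the way out, away from the guide posts, to the end of its track, and then lay the wax loaf flat in the trough between the fences, passing between the guide posts and snug up against the stop. Then take the straight cutter blade out of its block and lower it upright into the slots of the guide posts on both sides until its edge rests on the wax, and let go. Set the loaf and the blade down gently without dropping them, and leave the other things on the bench where they are.

Things in the scene. Friction and masses are not known exactly. Their poses are not given: they have to be found in the camera images.
- cutter: Loaf cutter (mm): pale wooden trough fixed on the bench. Origin: under the base board at bench level, below the middle of the guide slot; z up, y along the trough towards the size stop, x across. Base 104 wide, y -152 to 107, its top z = 12. Fences along x = +-32 (inner faces) to +-44, tops z = 32. The -y end is open. A steel bar 14 high across the floor at y = 97 to 105 ends the stop's track.
- slot (a point): Mouth of the guide slot, on the cutter's z axis, 104 above the bench; axes as the cutter. Two pairs of upright wooden posts, x = +-32 to +-46, with flared steel lips reaching z = 112. Within each pair a slot 7 wide (y = -3.5 to 3.5; posts to y = +-18), open at the top and right through in x. The clear way for the loaf between the pairs is 64 wide.
- trough_floor (a point): On the trough floor (the base board's top, 12 above the bench) straight below the slot; axes as the cutter.
- size_stop (a joint): Slide of the size stop, m: 0 nearest the guide posts (thin bars), 0.045 all the way out along the cutter's +y, its foot against the steel bar (thickest bars, the end stop). About 2.5 N of friction; it stays where it is left.
- stop_grip (a point): Middle of the top of the size stop's grip, 85 above the bench, moving with it: a wooden tab 14 thick (cutter y), 36 wide (x), 26 high above a shoulder 58 wide; pinch it from above across its thickness. The stop's flat face for the loaf is 7 from this point towards the cutter's -y; at the end stop the face is at cutter y = 51 and this point at 58.
- loaf: Ivory wax loaf, a hard smooth bar 57 (x) by 200 (y, its length) by 60 high, about 0.6 kg (up to a quarter more or less), loose on the bench. Origin: centre of its underside, z up. Either end may go to the stop. Snug against the stop at its end, its centre is at cutter y = -49 and its top 72 above the bench.
- blade: Straight cutter blade: steel sheet 140 wide (x), 3 thick (y), 75 high, below a wooden handle 120 (x) by 26 (y) by 34 high along its top; 0.3 kg. Origin: middle of its lower edge, z up; handle from z = 75 to 109. Starts upright in the tool block's slot and lifts straight out. Either face may look to the stop.
- blade_grip (a point): Middle of the top of the blade's handle, 109 above its lower edge.
- tool_block: Dark wooden block 176 (x) by 64 (y) by 60 high, fixed, with one slot along x, 147 long, 5 wide, 40 deep, in which the blade stands (its lower edge 20 above the bench). Origin: centre of its underside.
- jar_a: Candle jar, 75 diameter, 96 high, wick to 112; leave it. Origin: centre of its underside.
- jar_b: Candle jar like jar_a; leave it. Origin: centre of its underside.
- jar_c: Candle jar like jar_a; leave it. Origin: centre of its underside.
- bottle: Amber bottle, 54 diameter, 140 high; leave it. Origin: centre of its underside.
- tin: Closed candle tin, 75 diameter, 43 high; leave it. Origin: centre of its underside.
Mind the look-alikes: they are no part of the job. Leave any yellow look-alike of the blade alone.

How it is judged:
By the outcome, as a careful person would: the job done as asked, in the order asked, and still so for the second after the job is handed in, with the robot touching nothing.
It also fails if it takes over 72 s, if anything falls off the work surface, if the arm or the gripper's body presses on something with over 40 N, if the wrist force passes 120 N, or if a joint passes its speed limit or range.

ROBOT

A 6-joint arm with a two-finger parallel gripper is mounted at the origin on the work surface. World frame = base frame: x ahead of the robot, y to its left, z up, the work surface at z = 0. Lengths are in m, angles in rad, forces in N, time in s.
With the tool pointing down it reaches from about 0.425 to 0.95 m from the base axis. Payload 3.5 kg.
Tool frame: the origin (TCP) lies at the very end of the fingers, on their centre line; the grasp point (between the pads) lies 19 mm behind it (ctrl.pinch_z is the distance from the TCP to the grasp point, in m); z points along the fingers, y is the line along which they close (so a half turn about z gives the same grasp; the last joint's range is limited). The gripper opens to 85 mm and grips with 20 to 120 N. Pads are 22 mm wide; open, the fingers measure 114 mm over their backs; the gripper's body (76 mm by 85 mm) begins 54 mm behind the grasp point. The pads swing forward as they close: fully open they stand 13 mm farther back than shut.
Start: joints at [-1.376, 0.286, 1.577, -0, 1.279, -0.15], TCP at [0.228, -0.635, 0.207] pointing down, gripper open.
Joint ranges: [-2.77, 2.77], [-0.9, 2.22], [0.21, 2.48], [-1.53, 4.67], [0.24, 2.81], [-2.84, 2.84]. Speed limits (rad/s): [2.79, 2.79, 3.14, 3.14, 3.14, 3.14].

INTERFACE

Orientations are given as a unit quaternion [x, y, z, w].
In Python, from plant import ctrl gives the robot as it stands. The module is installed in compiled form; this text tells all that it offers.
- The arm moves only by the shell command python3 -m crank 'ROWS' [OPENING] [FORCE]. ROWS is JSON, a list of rows, each a list of 6 numbers: the shift along the tool's x, y, z in cm, then the turn, a rotation vector about the tool's x, y, z in rad. In form: [[tx, ty, tz, rx, ry, rz], ...]. A call has 1 to 10 rows; each row is the pose to reach, as a shift and turn from the pose commanded when the call began, along the tool's axes at that moment; what a row does not reach only later rows make up. A row lasts 1/10 s, in which the tool goes at most 50 mm and 8.59 degrees, less where a joint would pass 70% of its speed; a pose out of reach is approached as far as the arm can. A call with a gripper value outside its range is refused whole. OPENING is the opening, from 0 (shut) to 1 (fully open), set as the call begins (- or left out, the last holds). The fingers move at their own pace and stop on an object; FORCE is the grip in N (left out, the last holds). Time passes only in rows, so rows that repeat a pose let the fingers close. It gives the time, the measured TCP pose, the force, the opening and the grip force at its end, in the units of the state.
- ctrl.get_state(): the state, without advancing time (a new reading comes with each control period).
- ctrl.read_camera(name): name is "scene" or "top" or "wrist"; returns (picture, depth): 420x560x3 uint8, blue, green, red; 420x560 float32, m along the optical axis (not along the pixel's ray), 0 where there is no reading.
- ctrl.camera_info(name): a dict with "K" (3x3 intrinsics, pixels), "k1" (the pictures are not rectified: a ray, as slopes to the right and down, at radius r is drawn at 1 + k1 r^2 times it, then the intrinsics apply), "origin" and "orientation" of the camera in the world. Camera axes: x right, y down, z forward; pixel columns grow to the right and rows downward; lengths in m; the calibration is good to about 2 mm. A picture is of the moment at which its call begins: read the wrist's pose just before it. camera_info takes no time and is no camera call; for the wrist camera it gives the pose at the moment of the call.
- ctrl.sign_off(): hands the job in; it is judged then, once.
The state is a dict: "time": time; "qpos": joint angles; "dq": joint speeds; "joint_efforts": joint torques, N m; "eef_pos": TCP position; "tcp_rot": TCP orientation; "contact_force": force on the tool from outside, world axes, zero at the start; "wrist_torque": the same for the moment, N m; "opening": opening from 0.0 (shut) to 1.0 (fully open); "finger_force": force on a finger pad.
Only numpy, scipy, OpenCV 4.12 (cv2) and the standard library are available. Lean on these libraries where they do the work, as an engineer would, in place of code of your own. Each camera call takes 0.05 s, during which the arm holds its last target. There are 200 camera calls.

## Working session

There is one attempt and no reset: what is moved stays moved. The work goes in short steps, Python scripts to look and compute and a shell command to move; the robot and the scene stay as the last step left them, time stands still between calls to the robot, and variables do not carry over. Pictures are saved under pics/ and viewed, at most 14 in all, crops included, and the job is handed in when it is done.

```bash
mkdir -p pics
cat > h.py <<'E'
import numpy as np, cv2
from scipy.spatial.transform import Rotation as R
from plant import ctrl
def cam(n):
    i=ctrl.camera_info(n); p,d=ctrl.read_camera(n); return i,p,d
def rot(i):
    o=np.array(i["orientation"],float)
    return o if o.shape==(3,3) else R.from_quat(o).as_matrix()
def rays(i,uv):
    K=np.array(i["K"],float); k=float(i["k1"])
    s=cv2.undistortPoints(np.array(uv,float).reshape(-1,1,2),K,np.array([k,0,0,0,0.])).reshape(-1,2)
    return s
def pts(i,uv,z):
    s=rays(i,uv); d=np.c_[s,np.ones(len(s))]@rot(i).T; o=np.array(i["origin"])
    return o+d*((z-o[2])/d[:,2])[:,None]
def cloud(i,d):
    v,u=np.mgrid[:420,:560]; s=rays(i,np.c_[u.ravel(),v.ravel()])
    P=np.c_[s,np.ones(len(s))]*d.reshape(-1,1)
    return (P@rot(i).T+np.array(i["origin"])).reshape(420,560,3)
E
python3 - <<'E'
from h import *
for n in ("top","scene"):
    i,p,d=cam(n); cv2.imwrite(f"pics/{n}.png",p); np.savez(f"{n}.npz",p=p,d=d,**{k:np.array(v) for k,v in i.items()}); print(n,i)
s=ctrl.get_state(); print(s, ctrl.pinch_z)
E
```

```text
top {'K': array([[485.859128  ,   0.        , 287.13007872],
       [  0.        , 485.859128  , 209.35244978],
       [  0.        ,   0.        ,   1.        ]]), 'k1': -0.1714531986342319, 'origin': array([ 0.50754934, -0.02287125,  1.44450267]), 'orientation': array([-0.70060978,  0.71294586, -0.02025866,  0.02106495])}
scene {'K': array([[379.47270618,   0.        , 274.05696118],
       [  0.        , 379.47270618, 205.68540731],
       [  0.        ,   0.        ,   1.        ]]), 'k1': -0.05362533371497253, 'origin': array([1.06590482, 0.24950776, 0.89241684]), 'orientation': array([ 0.47175778,  0.82567661, -0.2676643 , -0.15510819])}
{'time': 0.1, 'qpos': array([-1.37597656e+00,  2.87120373e-01,  1.57802459e+00, -1.98326502e-05,
        1.27863304e+00, -1.49982320e-01]), 'dq': array([ 0.00049027, -0.00331695, -0.00422922,  0.00074319, -0.00029076,
       -0.00068002]), 'joint_efforts': array([ 9.69049574e-05, -4.07296336e+01, -2.93700600e+01, -1.47098349e-04,
        3.38996273e-03,  1.69715514e-05]), 'eef_pos': array([ 0.22806363, -0.63461245,  0.20615996]), 'tcp_rot': array([ 9.85174632e-01,  1.71551013e-01, -3.39848801e-05, -1.09218596e-03]), 'contact_force': array([ 0.05079254,  0.64361447, -0.95922031]), 'wrist_torque': array([-0.01114451, -0.03707667, -0.02232509]), 'finger_force': 0.0, 'opening': 0.998261993928788} 0.0187
```

View pics/top.png

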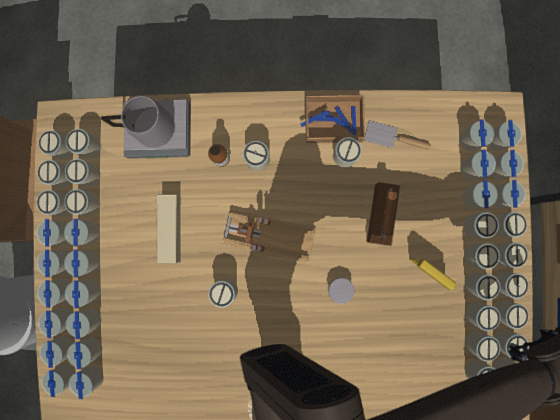

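View pics/scene.png

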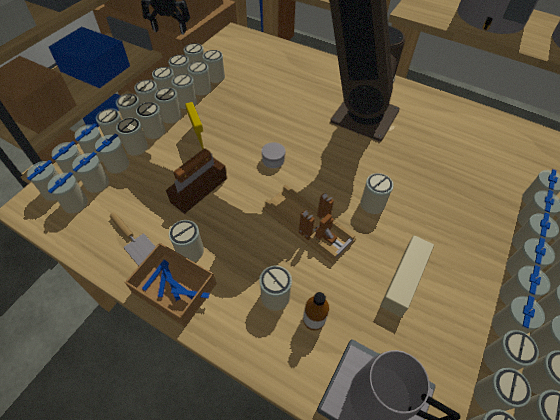

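The top picture shows image up = world +x and left = +y. The cutter is near (245,230) with its stop towards the left. The loaf is at (168,228), the block with the blade at (383,213), and the yellow decoy at (437,275). Next I'll measure them.

Run:
```python
from h import *
def load(n):
    z=np.load(n+".npz"); return {k:z[k] for k in("K","k1","origin","orientation")},z["p"],z["d"]
i,p,d=load("top"); C=cloud(i,d)
c=cv2.resize(p[180:290,140:420],None,fx=2.8,fy=2.8,interpolation=cv2.INTER_CUBIC)
h=np.clip(C[180:290,140:420,2]/0.15*255,0,255).astype(np.uint8)
h=cv2.resize(cv2.applyColorMap(h,cv2.COLORMAP_JET),(c.shape[1],c.shape[0]),interpolation=0)
c=cv2.convertScaleAbs(c,alpha=1.6)
cv2.imwrite("pics/crop.png",np.vstack([c,h])[:600])
for nm,u0,u1,v0,v1,zlo in(("loaf",150,188,185,270,.03),("block",360,405,175,250,.03),("cutterbase",222,330,195,275,.006),("cut>25",222,330,195,275,.022),("posts",222,330,195,275,.09)):
    P=C[v0:v1,u0:u1].reshape(-1,3); P=P[(P[:,2]>zlo)&(P[:,2]<.3)]
    r=cv2.minAreaRect(P[:,:2].astype(np.float32)); print(nm,len(P),r,np.percentile(P[:,2],[5,50,95]).round(3))
print(np.median(C[300:330,200:300,2]))
```

```text
loaf 1498 ((0.5411880016326904, 0.32726025581359863), (0.06036289781332016, 0.19739510118961334), 89.23490142822266) [0.045 0.059 0.064]
block 1481 ((0.5718545913696289, -0.30226439237594604), (0.0679175928235054, 0.17803360521793365), 80.6766128540039) [0.05  0.062 0.131]
cutterbase 3105 ((0.5178934931755066, 0.01428791880607605), (0.318433940410614, 0.2343093603849411), 88.95631408691406) [0.007 0.014 0.083]
cut>25 989 ((0.5138938426971436, 0.03467915207147598), (0.2553804814815521, 0.09178060293197632), 76.66817474365234) [0.024 0.033 0.106]
posts 114 ((0.5201290845870972, 0.06102850288152695), (0.047225795686244965, 0.09176383167505264), 76.71786499023438) [0.1   0.106 0.113]
-0.0005910709299538075
```

View pics/crop.png

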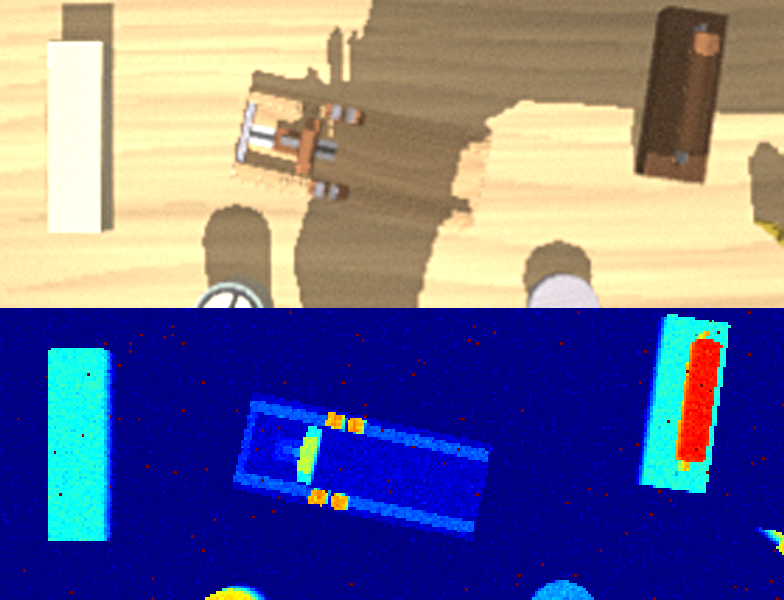

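The height map separates everything cleanly: cutter with posts at crop (340,460), stop at (310,455), loaf at (78,445), and blade handle at (700,400). I'll go above the cutter and refine with the wrist camera.

```bash
cat > plan.py <<'E'
from h import *
import sys
def go(x,y,z,ang,s=None):  # tool y at angle ang (deg), tool down -> shift cm, rotvec
    s=s or ctrl.get_state(); p=np.array(s["eef_pos"]); A=R.from_quat(s["tcp_rot"])
    a=np.radians(ang); ty=np.array([np.cos(a),np.sin(a),0]); tz=np.array([0,0,-1.]); tx=np.cross(ty,tz)
    B=R.from_matrix(np.c_[tx,ty,tz])
    print((A.inv().apply(np.array([x,y,z])-p)*100).round(2),(A.inv()*B).as_rotvec().round(3),"at",p.round(4))
if __name__=="__main__": go(*map(float,sys.argv[1:]))
E
python3 plan.py .45 -.25 .30 -103.3; python3 plan.py .51 .05 .32 -103.3
python3 - <<'E'
from h import *
z=np.load("top.npz"); i={k:z[k] for k in("K","k1","origin","orientation")}; C=cloud(i,z["d"])
def r(u0,u1,v0,v1,lo,hi):
    P=C[v0:v1,u0:u1].reshape(-1,3); P=P[(P[:,2]>lo)&(P[:,2]<hi)]
    print(len(P),cv2.minAreaRect(P[:,:2].astype(np.float32)),np.median(P,0).round(4))
r(360,405,175,250,.115,.145); r(240,258,205,255,.07,.1); r(240,258,205,255,.05,.1)
E
```

```text
[ 33.89 -28.72  -9.31] [-0.002  0.     0.577] at [ 0.2281 -0.6346  0.2062]
[ 49.68 -54.93 -11.25] [-0.002  0.     0.577] at [ 0.2281 -0.6346  0.2062]
439 ((0.5716009736061096, -0.3020031452178955), (0.027559597045183182, 0.12094999104738235), 80.08847045898438) [ 0.5706 -0.3005  0.1282]
72 ((0.522950291633606, 0.07942665368318558), (0.0297835785895586, 0.07818415760993958), 86.34690856933594) [0.5255 0.0855 0.0829]
119 ((0.5199670195579529, 0.0804290920495987), (0.03140423074364662, 0.08426634222269058), 86.34690856933594) [0.5256 0.085  0.0799]
```

```bash
python3 -m crank '[[5,-4,-3,0,0,0.06],[9,-8,-6,0,0,0.12],[13,-11,-9,0,0,0.2],[17,-14,-9.5,0,0,0.3],[21,-18,-10,0,0,0.4],[25,-22,-10,0,0,0.5],[30,-25,-10,0,0,0.577],[34,-29,-10,0,0,0.577],[37,-33,-10,0,0,0.577],[40,-37,-10,0,0,0.577]]'
python3 plan.py .51 .05 .32 -103.3
```

```text
time: 1.1
eef_pos: [0.4561, -0.2115, 0.3066]
tcp_rot: [0.993, -0.116, -0.0, -0.0]
contact_force: [0.0, -0.2, -0.6]
opening: 0.999
finger_force: 0.0
[ -0.78 -26.69  -1.34] [-0.  0. -0.] at [ 0.4561 -0.2115  0.3066]
```

```bash
python3 -m crank '[[0,-5,-0.5,0,0,0],[0,-9.5,-1,0,0,0],[-0.5,-14,-1.3,0,0,0],[-0.8,-18,-1.3,0,0,0],[-0.8,-22,-1.3,0,0,0],[-0.8,-26,-1.3,0,0,0],[-0.8,-26.7,-1.3,0,0,0],[-0.8,-26.7,-1.3,0,0,0]]'
python3 - <<'E'
from h import *
i,p,d=cam("wrist"); np.savez("w1.npz",p=p,d=d,**i); print(i)
C=cloud(i,d); h=cv2.applyColorMap(np.clip(C[...,2]/.15*255,0,255).astype(np.uint8),cv2.COLORMAP_JET)
cv2.imwrite("pics/w1.png",cv2.resize(np.hstack([p,h]),(800,300)))
print(ctrl.get_state()["eef_pos"], np.percentile(C[...,2],[1,50,99]))
E
```

```text
time: 1.9
eef_pos: [0.5091, 0.049, 0.3194]
tcp_rot: [0.993, -0.115, -0.001, 0.0]
contact_force: [-0.8, -0.3, 0.3]
opening: 0.998
finger_force: 0.0
{'K': array([[292.48383528,   0.        , 283.25119234],
       [  0.        , 292.48383528, 206.63541062],
       [  0.        ,   0.        ,   1.        ]]), 'k1': -0.015174334788815108, 'origin': array([0.57177547, 0.03416454, 0.4858042 ]), 'orientation': array([-0.61616502,  0.77662264,  0.10306576, -0.08108879])}
[0.50911009 0.04799744 0.31949011] [-0.00206254  0.00131533  0.4858042 ]
```

View pics/w1.png

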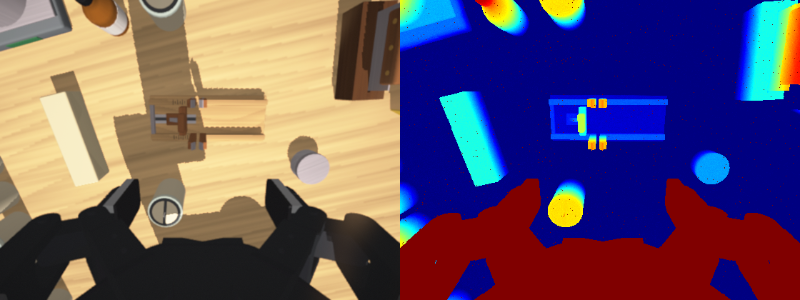

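The wrist view shows the cutter at (205,120) (half-scale), the stop in its track, and nearby jar_b at (165,210), tin and loaf. I'll fit them in numbers from this view.

```bash
cat > fit.py <<'E'
from h import *
def rect(P,nm):
    r=cv2.minAreaRect(P[:,:2].astype(np.float32)); b=cv2.boxPoints(r)
    print(nm,len(P),np.round(r[0],4),np.round(r[1],4),round(r[2],2),"z",np.median(P[:,2]).round(4))
def cutfit(C,c0=(.520,.060),ang=76.67):
    a=np.radians(ang); ey=np.array([np.cos(a),np.sin(a)]); ex=np.array([ey[1],-ey[0]])
    Q=C.reshape(-1,3); L=np.c_[(Q[:,:2]-c0)@ex,(Q[:,:2]-c0)@ey,Q[:,2]]
    m=(abs(L[:,0])<.07)&(L[:,1]>-.18)&(L[:,1]<.125); Q=Q[m];L=L[m]
    f=(L[:,2]>.026)&(L[:,2]<.038)&(abs(L[:,0])>.026)
    rect(Q[f],"fence")
    for s in(-1,1):
        g=f&(L[:,0]*s>0)&(L[:,1]<-.03); k=np.polyfit(L[g,1],L[g,0],1); print("fence x mid",s,k.round(4),np.percentile(L[g,0],[3,97]).round(4))
    g=f; print("fence y ends",np.percentile(L[g,1],[.3,99.7]).round(4))
    for s in(-1,1):
        g=(L[:,2]>.095)&(L[:,2]<.125)&(L[:,0]*s>0); print("post",s,g.sum(),np.percentile(L[g],[2,98],axis=0).round(4).tolist())
    g=(L[:,2]>.078)&(L[:,2]<.093)&(abs(L[:,0])<.025); print("tab",g.sum(),np.percentile(L[g],[3,97],axis=0).round(4).tolist(),L[g].mean(0).round(4))
E
python3 - <<'E'
from fit import *
for n in("w1","top"):
    z=np.load(n+".npz"); i={k:z[k] for k in("K","k1","origin","orientation")}; C=cloud(i,z["d"]); print(n); cutfit(C)
    Q=C.reshape(-1,3); m=(abs(Q[:,2]-.06)<.006)&(abs(Q[:,0]-.54)<.15)&(abs(Q[:,1]-.327)<.06); rect(Q[m],"loaf")
E
```

```text
w1
fence 2197 [0.5122 0.0365] [0.2534 0.0906] 76.79 z 0.0318
fence x mid -1 [-0.003  -0.0411] [-0.0467 -0.0352]
fence x mid 1 [-0.0036  0.0349] [0.0299 0.0406]
fence y ends [-0.1507  0.1017]
post -1 254 [[-0.0488, -0.0196, 0.0956], [-0.0351, 0.0142, 0.1125]]
post 1 273 [[0.0289, -0.0202, 0.102], [0.0428, 0.0144, 0.112]]
tab 269 [[-0.0194, 0.022, 0.0806], [0.0139, 0.0349, 0.0857]] [-0.0022  0.0284  0.0839]
loaf 5023 [0.5366 0.3294] [0.0595 0.2004] 88.54 z 0.0604
top
fence 586 [0.5139 0.0338] [0.2536 0.0883] 76.76 z 0.0315
fence x mid -1 [-0.001  -0.0378] [-0.0435 -0.0321]
fence x mid 1 [0.0037 0.0384] [0.0326 0.0439]
fence y ends [-0.1526  0.0999]
post -1 56 [[-0.0456, -0.0219, 0.0999], [-0.0321, 0.0124, 0.1133]]
post 1 55 [[0.0324, -0.0218, 0.0994], [0.0456, 0.0127, 0.1135]]
tab 62 [[-0.0162, 0.0204, 0.0788], [0.0165, 0.0334, 0.0894]] [-0.0001  0.0269  0.0838]
loaf 1316 [0.5411 0.3271] [0.0596 0.1967] 89.1 z 0.0593
```

```bash
python3 plan.py .5254 .0872 .15 -103.25;python3 plan.py .5254 .0872 .062 -103.25
```

```text
[ 0.7  -4.2  16.95] [0.001 0.001 0.   ] at [0.5091 0.048  0.3195]
[ 0.71 -4.21 25.75] [0.001 0.001 0.   ] at [0.5091 0.048  0.3195]
```

```bash
python3 -m crank '[[0.3,-2,4,0,0,0],[0.7,-4.2,8,0,0,0],[0.7,-4.2,12,0,0,0],[0.7,-4.2,16,0,0,0],[0.7,-4.2,19,0,0,0],[0.7,-4.2,21.5,0,0,0],[0.7,-4.2,23,0,0,0],[0.7,-4.2,23,0,0,0]]' 0.6
python3 - <<'E'
from fit import *
i,p,d=cam("wrist"); C=cloud(i,d); cutfit(C); import plan; cv2.imwrite("pics/w2.png",p)
plan.go(.5254,.0872,.062,-103.25)
E
```

```text
time: 2.75
eef_pos: [0.5241, 0.0861, 0.0876]
tcp_rot: [0.993, -0.117, -0.003, 0.0]
contact_force: [-0.4, -0.3, 0.5]
opening: 0.604
finger_force: 0.0
fence 7467 [0.5126 0.0363] [0.2536 0.0926] 76.89 z 0.0317
fence x mid -1 [ 0.014  -0.0386] [-0.0467 -0.035 ]
fence x mid 1 [0.0112 0.0365] [0.0296 0.0409]
fence y ends [-0.1504  0.1012]
post -1 1132 [[-0.0488, -0.0087, 0.0958], [-0.0017, 0.0519, 0.124]]
post 1 2046 [[0.003, -0.0201, 0.0965], [0.0429, 0.0565, 0.1243]]
tab 1203 [[-0.0185, 0.0221, 0.0812], [0.0146, 0.035, 0.0856]] [-0.0014  0.0286  0.084 ]
[-0.03 -0.08  2.75] [ 0.001  0.002 -0.002] at [0.5255 0.0863 0.0895]
```

View pics/w2.png

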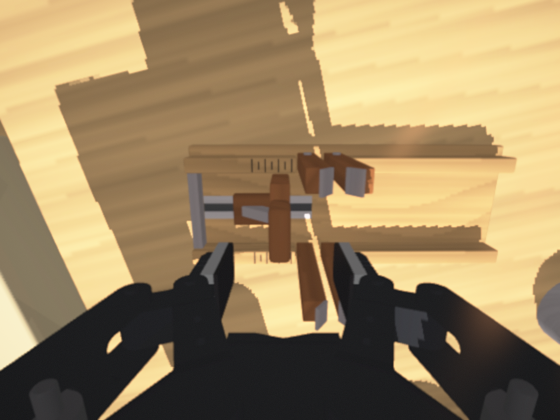

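The wrist view shows the stop tab (column 280) midway between the fingers (columns 215 and 350). So I'll descend and close.

```bash
python3 -m crank '[[0,-0.1,1.5,0,0,0],[0,-0.1,2.7,0,0,0],[0,-0.1,2.7,0,0,0]]' && python3 -m crank '[[0,-0.1,2.7,0,0,0]]' | head -1; python3 plan.py .5254 .0872 .062 -103.25
```

```text
time: 3.1
eef_pos: [0.5247, 0.0883, 0.0612]
tcp_rot: [0.993, -0.116, -0.002, 0.0]
contact_force: [-0.5, 0.4, -0.6]
opening: 0.601
finger_force: 0.0
time: 3.2
[-0.37  0.3  -2.28] [-0.002 -0.008 -0.001] at [0.5299 0.0893 0.0392]
```

My extra row descended another 2.7 cm by mistake; backing up immediately.

```bash
python3 -c "
from plan import *; s=ctrl.get_state(); print(s['contact_force'],s['wrist_torque'])"; python3 -m crank '[[0,0,-1.4,0,0,0],[0,0,-2.7,0,0,0],[0,0,-2.7,0,0,0]]'; python3 plan.py .5254 .0872 .062 -103.25
```

```text
[0.49459416 0.5900001  0.13371319] [ 0.02782643  0.01409244 -0.04627127]
time: 3.5
eef_pos: [0.5295, 0.0893, 0.0676]
tcp_rot: [0.993, -0.116, 0.004, -0.0]
contact_force: [0.8, -0.1, 0.8]
opening: 0.594
finger_force: 0.0
[-0.36  0.3   0.56] [-0.002 -0.008 -0.001] at [0.5295 0.0893 0.0676]
```

```bash
python3 -m crank '[[-0.4,0.3,0.6,0,0,0],[-0.4,0.3,0.6,0,0,0],[-0.4,0.3,0.6,0,0,0]]'; python3 plan.py .5254 .0872 .062 -103.25; python3 -c "
from h import *; print(ctrl.get_state()['qpos'])"
```

```text
time: 3.8
eef_pos: [0.5211, 0.0873, 0.0567]
tcp_rot: [0.993, -0.116, -0.0, 0.0]
contact_force: [0.5, -0.9, -0.2]
opening: 0.601
finger_force: 0.0
[ 0.42 -0.09 -0.53] [ 0.     0.001 -0.001] at [0.5211 0.0873 0.0567]
[-2.62617469e-02  1.45692994e-01  2.04360088e+00  2.94958337e-05
  9.53157417e-01  1.77682975e+00]
```

```bash
python3 -m crank '[[0.4,0,-0.5,0,0,0],[0.4,0,-0.5,0,0,0],[0.4,0,-0.5,0,0,0]]' 0 40; python3 -m crank '[[0,0,0,0,0,0],[0,0,0,0,0,0],[0,0,0,0,0,0],[0,0,0,0,0,0]]'; python3 plan.py .5254 .0872 .062 -103.25
```

```text
time: 4.1
eef_pos: [0.5261, 0.0863, 0.0623]
tcp_rot: [0.993, -0.116, 0.0, -0.0]
contact_force: [0.4, 0.3, 0.3]
opening: 0.093
finger_force: 0.0
time: 4.5
eef_pos: [0.5255, 0.0864, 0.0619]
tcp_rot: [0.993, -0.116, -0.0, 0.0]
contact_force: [-0.1, 0.0, -0.2]
opening: -0.0
finger_force: 0.0
[-0.03 -0.08 -0.01] [ 0.     0.    -0.001] at [0.5255 0.0864 0.0619]
```

It closed on nothing. Let me look.

Run:
```python
from h import *
i,p,d=cam("wrist"); C=cloud(i,d); np.savez("w3.npz",p=p,d=d,**i)
j,q,e=cam("scene"); cv2.imwrite("pics/s3.png",np.hstack([cv2.resize(p,(400,300)),cv2.resize(q[150:300,220:420],(400,300))]))
```

```text
(no output)
```

View pics/s3.png

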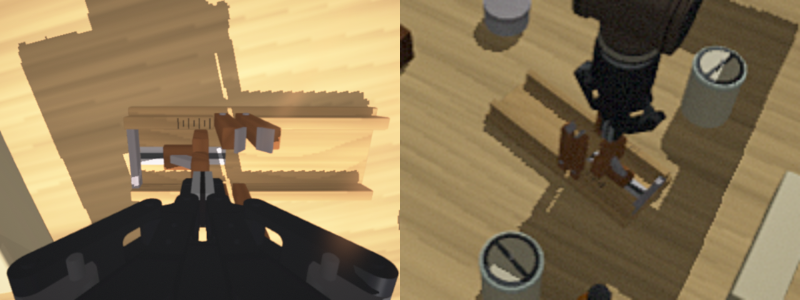

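Run:
```python
from h import *
z=np.load("w3.npz"); i={k:z[k] for k in("K","k1","origin","orientation")}; C=cloud(i,z["d"])
for v in range(180,300,6): print(v,[C[v,u].round(3).tolist() for u in(272,280,288)])
print(i["origin"],ctrl.get_state()["eef_pos"])
```

```text
180 [[0.557, 0.087, 0.032], [0.555, 0.082, 0.032], [0.554, 0.076, 0.031]]
186 [[0.553, 0.088, 0.033], [0.552, 0.082, 0.035], [0.55, 0.077, 0.033]]
192 [[0.553, 0.087, 0.053], [0.552, 0.082, 0.054], [0.551, 0.077, 0.053]]
198 [[0.551, 0.087, 0.059], [0.549, 0.083, 0.058], [0.548, 0.078, 0.059]]
204 [[0.547, 0.088, 0.059], [0.546, 0.084, 0.058], [0.545, 0.079, 0.058]]
210 [[0.543, 0.089, 0.058], [0.542, 0.085, 0.057], [0.541, 0.08, 0.058]]
216 [[0.588, 0.071, 0.228], [0.541, 0.084, 0.069], [0.54, 0.08, 0.067]]
222 [[0.542, 0.089, 0.079], [0.541, 0.084, 0.08], [0.54, 0.08, 0.078]]
228 [[0.541, 0.089, 0.084], [0.539, 0.085, 0.083], [0.538, 0.081, 0.083]]
234 [[0.537, 0.09, 0.084], [0.536, 0.085, 0.084], [0.535, 0.081, 0.084]]
240 [[0.536, 0.09, 0.091], [0.536, 0.086, 0.091], [0.535, 0.082, 0.091]]
246 [[0.537, 0.089, 0.099], [0.536, 0.085, 0.099], [0.535, 0.082, 0.099]]
252 [[0.536, 0.089, 0.105], [0.536, 0.085, 0.106], [0.535, 0.082, 0.105]]
258 [[0.536, 0.089, 0.112], [0.535, 0.086, 0.11], [0.535, 0.082, 0.112]]
264 [[0.536, 0.089, 0.117], [0.536, 0.085, 0.118], [0.535, 0.082, 0.118]]
270 [[0.536, 0.088, 0.123], [0.536, 0.085, 0.124], [0.535, 0.082, 0.123]]
276 [[0.537, 0.088, 0.13], [0.533, 0.086, 0.123], [0.533, 0.083, 0.124]]
282 [[0.538, 0.087, 0.135], [0.53, 0.086, 0.123], [0.531, 0.083, 0.125]]
288 [[0.537, 0.088, 0.138], [0.528, 0.087, 0.123], [0.531, 0.083, 0.129]]
294 [[0.537, 0.087, 0.142], [0.525, 0.088, 0.123], [0.53, 0.083, 0.132]]
[0.58796795 0.071287   0.22835026] [0.52555149 0.08639767 0.06194803]
```

Run:
```python
from h import *
z=np.load("w3.npz"); i={k:z[k] for k in("K","k1","origin","orientation")}; C=cloud(i,z["d"])
for v in (226,232,238,244,256): print(v,*[f"{u}:{C[v,u][1]*1000:.0f}/{C[v,u][2]*1000:.0f}" for u in range(244,324,4)])
c=cv2.resize(z["p"][170:310,200:380],None,fx=4,fy=4,interpolation=cv2.INTER_CUBIC); cv2.imwrite("pics/c3.png",c)
print(ctrl.get_state())
```

```text
226 244:115/28 248:112/31 252:108/34 256:105/37 260:102/39 264:99/41 268:91/80 272:89/83 276:87/83 280:84/84 284:82/84 288:81/82 292:79/80 296:79/13 300:76/12 304:73/13 308:70/12 312:67/12 316:64/11 320:61/12
232 244:117/23 248:114/23 252:112/22 256:106/35 260:103/38 264:100/41 268:91/83 272:89/84 276:87/84 280:85/85 284:83/84 288:81/84 292:79/84 296:80/12 300:77/11 304:74/11 308:71/12 312:68/12 316:65/13 320:62/11
238 244:121/12 248:118/11 252:115/12 256:112/12 260:109/13 264:106/11 268:92/83 272:90/85 276:88/85 280:86/85 284:84/85 288:82/84 292:80/84 296:81/12 300:78/12 304:75/11 308:72/12 312:69/12 316:66/11 320:63/12
244 244:122/11 248:119/12 252:116/12 256:113/12 260:110/13 264:107/13 268:93/83 272:89/97 276:87/97 280:85/96 284:84/96 288:82/96 292:80/96 296:78/96 300:79/11 304:76/12 308:73/12 312:70/12 316:67/12 320:64/12
256 244:125/12 248:122/11 252:119/13 256:97/101 260:96/101 264:94/102 268:92/100 272:89/110 276:87/108 280:85/110 284:84/110 288:82/110 292:80/110 296:79/109 300:77/101 304:75/101 308:74/102 312:72/101 316:69/13 320:66/13
{'time': 4.6, 'qpos': array([-2.76746944e-02,  1.46090076e-01,  2.03160937e+00,  3.21252742e-05,
        9.64045541e-01,  1.77528585e+00]), 'dq': array([-8.60865899e-04, -1.18850042e-03,  1.13948747e-03,  9.51302435e-05,
       -6.97790644e-04, -1.56965323e-04]), 'joint_efforts': array([ 5.40629262e-04, -3.05842674e+01, -2.47599292e+01,  7.56270720e-05,
        6.54867563e-04,  1.42941978e-07]), 'eef_pos': array([0.52555149, 0.08639767, 0.06194803]), 'tcp_rot': array([ 9.93268970e-01, -1.15830682e-01, -7.70329011e-05, -6.41849484e-06]), 'contact_force': array([-0.4276784 , -0.45299144,  0.02214223]), 'wrist_torque': array([ 0.0215927 , -0.0648815 ,  0.02452376]), 'finger_force': 0.0, 'opening': 0.0018234167356808082}
```

View pics/c3.png

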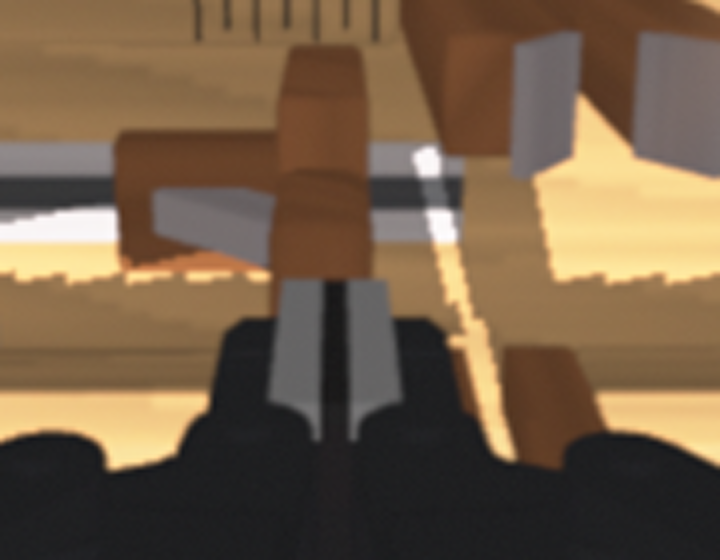

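Run:
```python
from h import *
i,p,d=cam("scene"); C=cloud(i,d)
Q=C.reshape(-1,3); m=(abs(Q[:,0]-.526)<.016)&(abs(Q[:,1]-.0865)<.02)&(Q[:,2]>.055)&(Q[:,2]<.2)
col=p.reshape(-1,3)
P=Q[m];c=col[m]; o=np.argsort(P[:,2])
for k in o[::3]: print(P[k].round(3),c[k])
```

```text
[0.525 0.093 0.057] [25 34 59]
[0.542 0.084 0.057] [21 40 62]
[0.522 0.095 0.059] [31 41 66]
[0.514 0.097 0.059] [21 39 57]
[0.51  0.098 0.06 ] [ 8 36 59]
[0.541 0.092 0.062] [18 36 56]
[0.526 0.093 0.062] [24 41 58]
[0.541 0.089 0.065] [16 34 62]
[0.541 0.091 0.067] [25 44 65]
[0.54  0.088 0.068] [19 41 62]
[0.516 0.096 0.071] [13 34 57]
[0.529 0.093 0.071] [20 43 62]
[0.512 0.097 0.072] [20 36 60]
[0.524 0.093 0.074] [26 38 62]
[0.535 0.093 0.075] [22 41 62]
[0.539 0.081 0.076] [30 52 76]
[0.517 0.096 0.077] [21 35 50]
[0.539 0.08  0.079] [21 38 60]
[0.539 0.092 0.079] [18 37 62]
[0.512 0.096 0.08 ] [13 13 21]
[0.533 0.086 0.081] [22 39 65]
[0.534 0.092 0.082] [25 42 63]
[0.536 0.09  0.083] [20 42 64]
[0.533 0.083 0.083] [20 39 64]
[0.511 0.098 0.084] [27 36 43]
[0.54  0.086 0.085] [13 37 63]
[0.53  0.092 0.087] [20 31 40]
[0.535 0.089 0.09 ] [69 65 69]
[0.534 0.088 0.093] [74 74 67]
[0.534 0.09  0.094] [60 58 56]
[0.529 0.076 0.095] [60 61 54]
[0.534 0.09  0.099] [63 61 60]
[0.528 0.076 0.099] [50 46 47]
[0.532 0.083 0.1  ] [32 38 33]
[0.536 0.096 0.101] [17 22 10]
[0.536 0.087 0.
[... 1597 characters left out ...]
 0.083 0.164] [21 22 25]
[0.538 0.07  0.165] [ 9 14  3]
[0.536 0.069 0.167] [0 0 0]
[0.538 0.073 0.167] [11  4  0]
[0.536 0.072 0.169] [ 3  0 10]
[0.541 0.089 0.17 ] [18 15 22]
[0.536 0.069 0.17 ] [21  5 11]
[0.539 0.101 0.172] [16  0  7]
[0.532 0.079 0.173] [12 12  7]
[0.535 0.086 0.173] [21 18 16]
[0.538 0.077 0.175] [19 17 16]
[0.541 0.104 0.177] [28 16 21]
[0.538 0.1   0.178] [4 7 0]
[0.538 0.077 0.178] [11 11 13]
[0.539 0.106 0.179] [17  6 16]
[0.54  0.074 0.182] [10 12  7]
[0.54  0.077 0.184] [ 9 14 17]
[0.539 0.068 0.186] [20 16 10]
[0.54  0.074 0.187] [14  9  5]
[0.541 0.105 0.189] [18 17 18]
[0.541 0.089 0.19 ] [11  7 14]
[0.54  0.099 0.192] [ 7 16  0]
[0.541 0.106 0.197] [23 17 18]
```

Both cameras agree: the real fingertips sit about 26.5 mm above the reported TCP, with closed tips at z ≈ 0.0885 against a reported 0.062. I'll apply that offset from now on, then reopen, descend and grip.

```bash
python3 -m crank '[[0,-0.05,-0.2,0,0,0],[0,-0.05,-0.2,0,0,0],[0,-0.05,-0.2,0,0,0],[0,-0.05,1,0,0,0],[0,-0.05,2.5,0,0,0],[0,-0.05,2.5,0,0,0],[0,-0.05,2.5,0,0,0]]' 0.5; python3 -m crank '[[0,0,0,0,0,0],[0,0,0,0,0,0],[0,0,0,0,0,0],[0,0,0,0,0,0],[0,0,0,0,0,0]]' 0 40
```

```text
time: 5.35
eef_pos: [0.5247, 0.0869, 0.0356]
tcp_rot: [0.993, -0.116, -0.001, 0.0]
contact_force: [0.3, 0.3, -0.3]
opening: 0.501
finger_force: 0.0
time: 5.85
eef_pos: [0.5262, 0.087, 0.0375]
tcp_rot: [0.993, -0.116, 0.001, -0.0]
contact_force: [0.6, 0.6, 1.1]
opening: 0.156
finger_force: 40.9
```

Gripped (opening 13 mm matches the tab). I'll slide it out along tool −y.

```bash
python3 -m crank '[[0,-0.5,0,0,0,0],[0,-1,0,0,0,0],[0,-1.5,0,0,0,0],[0,-2,0,0,0,0],[0,-2.3,0,0,0,0],[0,-2.3,0,0,0,0]]'; python3 -m crank '[[0,-0.2,0,0,0,0],[0,-0.4,0,0,0,0],[0,-0.5,0,0,0,0],[0,-0.5,0,0,0,0],[0,-0.5,0,0,0,0]]'
```

```text
time: 6.45
eef_pos: [0.5317, 0.1101, 0.0375]
tcp_rot: [0.993, -0.116, 0.001, -0.0]
contact_force: [-1.1, -1.2, 5.5]
opening: 0.157
finger_force: 41.5
time: 6.95
eef_pos: [0.5325, 0.1138, 0.0375]
tcp_rot: [0.993, -0.116, 0.0, 0.001]
contact_force: [-3.3, -5.1, 5.6]
opening: 0.153
finger_force: 41.6
```

```bash
python3 -m crank '[[0,-0.2,0,0,0,0],[0,-0.4,0,0,0,0],[0,-0.4,0,0,0,0]]'; python3 -m crank '[[0,0,0,0,0,0],[0,0,0,0,0,0]]'
```

```text
time: 7.25
eef_pos: [0.5325, 0.1139, 0.0375]
tcp_rot: [0.993, -0.115, -0.001, 0.005]
contact_force: [-5.7, -18.1, 9.2]
opening: 0.154
finger_force: 42.2
time: 7.45
eef_pos: [0.5325, 0.1139, 0.0375]
tcp_rot: [0.993, -0.115, -0.001, 0.004]
contact_force: [-5.2, -16.9, 9.5]
opening: 0.151
finger_force: 42.2
```

The stop is at its end: force rose to 18 N with no further motion, after 27.6 mm of travel. I'll ease off, release and rise.

```bash
python3 -m crank '[[0,0.2,0,0,0,0],[0,0.4,0,0,0,0],[0,0.4,0,0,0,0]]'; python3 -m crank '[[0,0,0,0,0,0],[0,0,0,0,0,0],[0,0,0,0,0,0],[0,0,-2,0,0,0],[0,0,-5,0,0,0],[0,0,-10,0,0,0],[0,0,-15,0,0,0],[0,0,-19,0,0,0],[0,0,-19,0,0,0],[0,0,-19,0,0,0]]' 0.5
python3 - <<'E'
from fit import *
i,p,d=cam("wrist"); C=cloud(i,d); cutfit(C)
Q=C.reshape(-1,3); m=(abs(Q[:,2]-.06)<.005)&(abs(Q[:,0]-.54)<.15)&(abs(Q[:,1]-.327)<.06); rect(Q[m],"loaf")
import plan; s=ctrl.get_state(); plan.go(.539,.328,.20,-91.2,s); plan.go(.539,.328,.018,-91.2,s)
E
```

```text
time: 7.75
eef_pos: [0.5325, 0.1138, 0.0375]
tcp_rot: [0.993, -0.116, 0.0, 0.0]
contact_force: [-2.0, -4.1, 6.1]
opening: 0.152
finger_force: 41.7
time: 8.75
eef_pos: [0.5326, 0.1145, 0.228]
tcp_rot: [0.993, -0.116, 0.001, -0.0]
contact_force: [0.4, 0.6, -0.2]
opening: 0.495
finger_force: 0.0
fence 3348 [0.512  0.0366] [0.2536 0.0925] 76.83 z 0.0317
fence x mid -1 [-0.0001 -0.0405] [-0.0467 -0.0351]
fence x mid 1 [0.0003 0.0349] [0.0292 0.0403]
fence y ends [-0.1502  0.101 ]
post -1 458 [[-0.0485, -0.02, 0.0953], [-0.0349, 0.015, 0.112]]
post 1 487 [[0.029, -0.0204, 0.0964], [0.0428, 0.015, 0.112]]
tab 415 [[-0.0194, 0.0489, 0.0815], [0.0139, 0.0619, 0.0858]] [-0.0024  0.0554  0.0841]
loaf 7151 [0.5386 0.3293] [0.0584 0.1959] 89.02 z 0.0603
[ -4.19 -20.96   2.6 ] [-0.     0.001 -0.211] at [0.5316 0.1144 0.226 ]
[ -4.16 -20.96  20.8 ] [-0.     0.001 -0.211] at [0.5316 0.1144 0.226 ]
```

Stop confirmed at its end (58.2 mm). Now the loaf, gripping it 22 mm behind its centre.

```bash
python3 plan.py .517 .329 .13 -90.9; python3 -m crank '[[-1,-4,0,0,0,-0.1],[-2,-8,0,0,0,-0.2],[-3,-12,0,0,0,-0.216],[-4,-16,1,0,0,-0.216],[-5,-20,3,0,0,-0.216],[-6.2,-20.7,6,0,0,-0.216],[-6.2,-20.7,9.6,0,0,-0.216],[-6.2,-20.7,9.6,0,0,-0.216],[-6.2,-20.7,9.6,0,0,-0.216]]' 1
python3 - <<'E'
from fit import *
i,p,d=cam("wrist"); C=cloud(i,d)
Q=C.reshape(-1,3); m=(abs(Q[:,2]-.06)<.004)&(abs(Q[:,0]-.54)<.13)&(abs(Q[:,1]-.327)<.05); rect(Q[m],"loaf")
cv2.imwrite("pics/w4.png",p); import plan; plan.go(.517,.329,.0015,-90.9)
E
```

```text
[ -6.34 -20.55   9.61] [-0.     0.001 -0.216] at [0.5316 0.1144 0.226 ]
time: 9.7
eef_pos: [0.518, 0.3292, 0.1287]
tcp_rot: [1.0, -0.008, -0.002, 0.001]
contact_force: [-0.3, -0.7, 0.2]
opening: 0.997
finger_force: 0.0
loaf 16723 [0.5372 0.3298] [0.0572 0.1994] 89.27 z 0.0599
[-0.26  0.06 12.95] [ 0.     0.001 -0.001] at [0.5196 0.3296 0.131 ]
```

View pics/w4.png

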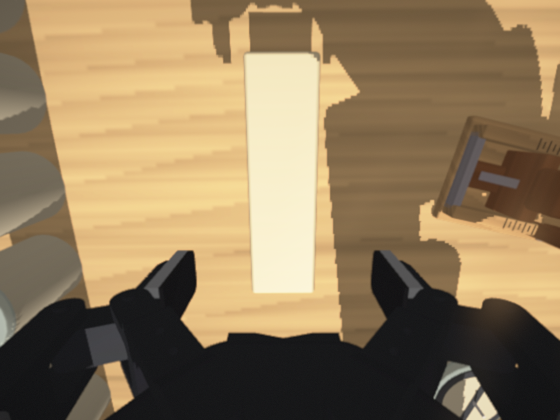

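Loaf is centred between the fingers (cols 248–318 vs 195–372); descend and grip.

```bash
python3 -m crank '[[-0.3,0,4,0,0,0.002],[-0.3,0,8,0,0,0.002],[-0.3,0,11,0,0,0.002],[-0.3,0,12.8,0,0,0.002],[-0.3,0,12.8,0,0,0.002],[-0.3,0,12.8,0,0,0.002],[-0.3,0,12.8,0,0,0.002]]'; python3 -m crank '[[0,0,0,0,0,0],[0,0,0,0,0,0],[0,0,0,0,0,0],[0,0,0,0,0,0],[0,0,0,0,0,0],[0,0,0,0,0,0]]' 0 70
```

```text
time: 10.45
eef_pos: [0.5188, 0.3306, 0.006]
tcp_rot: [1.0, -0.009, 0.002, -0.001]
contact_force: [0.1, -0.7, 1.1]
opening: 1.0
finger_force: 0.0
time: 11.05
eef_pos: [0.5175, 0.3301, 0.0047]
tcp_rot: [1.0, -0.009, 0.001, -0.0]
contact_force: [-2.1, -1.8, 6.4]
opening: 0.654
finger_force: 78.5
```

```bash
python3 -m crank '[[0,0,-0.5,0,0,0],[0,0,-2,0,0,0],[0,0,-5,0,0,0],[0,0,-8,0,0,0],[0,0,-11,0,0,0],[0,0,-13.5,0,0,0],[0,0,-14.5,0,0,0],[0,0,-14.5,0,0,0],[0,0,-14.5,0,0,0]]'; python3 plan.py .4834 -.0832 .15 -13.2
```

```text
time: 11.95
eef_pos: [0.5152, 0.3294, 0.1461]
tcp_rot: [1.0, -0.009, -0.002, 0.001]
contact_force: [-0.5, 1.1, -6.7]
opening: 0.656
finger_force: 77.2
[-2.43 41.31 -0.33] [-1.000e-03  4.000e-03 -1.359e+00] at [0.5152 0.3294 0.1461]
```

```bash
python3 -m crank '[[0,2,0,0,0,-0.08],[0,5,0,0,0,-0.2],[-0.5,9,0,0,0,-0.34],[-1,13.5,0,0,0,-0.48],[-1.5,18,0,0,0,-0.62],[-1.8,22.5,0,0,0,-0.76],[-2,27,0,0,0,-0.9],[-2.2,31.5,0,0,0,-1.04],[-2.4,36,0,0,0,-1.18],[-2.4,39,0,0,0,-1.28]]'; python3 plan.py .4834 -.0832 .15 -13.2
```

```text
time: 12.95
eef_pos: [0.4834, -0.0612, 0.1457]
tcp_rot: [0.806, 0.592, -0.001, -0.001]
contact_force: [0.3, 0.1, -5.4]
opening: 0.654
finger_force: 77.1
[-2.1   0.65 -0.43] [-0.004  0.    -0.074] at [ 0.4834 -0.0612  0.1457]
```

```bash
python3 -m crank '[[-1,0.3,0,0,0,-0.04],[-2,0.6,0,0,0,-0.074],[-2.1,0.6,0,0,0,-0.074],[-2.1,0.6,0,0,0,-0.074],[-2.1,0.6,0,0,0,-0.074]]'
cat > lf.py <<'E'
from fit import *
O=np.array([.5165,.0580]); ANG=76.8
def loc(Q,ang=ANG):
    a=np.radians(ang); ey=np.array([np.cos(a),np.sin(a)]); ex=np.array([ey[1],-ey[0]])
    return np.c_[(Q[:,:2]-O)@ex,(Q[:,:2]-O)@ey,Q[:,2]]
def tcp():
    s=ctrl.get_state(); L=loc(np.array([s["eef_pos"]]))[0]; a=R.from_quat(s["tcp_rot"]).as_matrix()
    print("tcp cut",L.round(4),"ty ang",np.degrees(np.arctan2(a[1,1],a[0,1])).round(2),"tilt",a[:2,2].round(4),"F",s["contact_force"].round(1),s["wrist_torque"].round(2))
E
python3 - <<'E'
from lf import *
i,p,d=cam("wrist"); C=cloud(i,d); L=loc(C.reshape(-1,3)); tcp()
cv2.imwrite("pics/w5.png",p)
f=(abs(L[:,2]-.032)<.004)&(abs(abs(L[:,0])-.038)<.012)&(L[:,1]>-.15)&(L[:,1]<.1)
for s in(-1,1):
    g=f&(L[:,0]*s>0); print(g.sum(),np.percentile(L[g,0],[3,97]).round(4))
ztop=ctrl.get_state()["eef_pos"][2]-.0047+.06
g=(abs(L[:,2]-ztop)<.006)&(abs(L[:,0])<.045)&(L[:,1]<0.05)&(L[:,1]>-.3)
P=L[g]; print(ztop,g.sum(),np.percentile(P,[2,98],axis=0).round(4).tolist()); 
for lo in np.arange(-.11,0,.02):
    q=P[(P[:,1]>lo)&(P[:,1]<lo+.02)]; print(lo.round(2),len(q),np.percentile(q[:,0],[2,98]).round(4) if len(q)>9 else "", np.median(q[:,2]) if len(q) else "")
E
```

```text
time: 13.45
eef_pos: [0.4841, -0.0807, 0.1471]
tcp_rot: [0.785, 0.619, -0.0, -0.001]
contact_force: [-0.0, -0.3, -6.0]
opening: 0.656
finger_force: 77.1
tcp cut [ 0.0003 -0.1423  0.1473] ty ang -13.43 tilt [-0.0011  0.0006] F [ 0.  -0.7 -5.9] [-0.1  -0.01  0.02]Traceback (most recent call last):
  File "<stdin>", line 6, in <module>
    return _quantile_unchecked(
        a, q, axis, out, overwrite_input, method, keepdims, weights)
    return _ureduce(a,
                    func=_quantile_ureduce_func,
    ...<5 lines>...
                    overwrite_input=overwrite_input,
                    method=method)
    r = func(a, **kwargs)
    result = _quantile(arr,
                       quantiles=q,
    ...<2 lines>...
                       out=out,
                       weights=wgt)
    slices_having_nans = np.isnan(arr[-1, ...])
                                  ~~~^^^^^^^^^
IndexError: index -1 is out of bounds for axis 0 with size 0
```

```bash
cat >> lf.py <<'E'
def pc(P):
    return np.percentile(P,[2,98],axis=0).round(4).tolist() if len(P)>9 else None
def loaflook(zoff=-.0047):
    i,p,d=cam("wrist"); C=cloud(i,d); L=loc(C.reshape(-1,3)); tcp()
    f=(abs(L[:,2]-.032)<.004)&(abs(abs(L[:,0])-.038)<.012)&(L[:,1]>-.15)&(L[:,1]<.1)
    for s in(-1,1):
        g=f&(L[:,0]*s>0); print("fence",s,g.sum(),pc(L[g,:2]))
        g=(L[:,2]>.098)&(L[:,2]<.118)&(L[:,0]*s>.02)&(L[:,0]*s<.055)&(abs(L[:,1])<.025); print("post",s,g.sum(),pc(L[g]))
    zt=ctrl.get_state()["eef_pos"][2]+zoff+.06
    P=L[(abs(L[:,2]-zt)<.006)&(abs(L[:,0])<.045)&(L[:,1]<.06)&(L[:,1]>-.3)]; print("loaf",zt,len(P),pc(P))
    for lo in np.arange(-.13,.06,.02):
        q=P[(P[:,1]>lo)&(P[:,1]<lo+.02)]; print(lo.round(2),len(q),pc(q))
    return p
E
python3 - <<'E'
from lf import *
p=loaflook(); cv2.imwrite("pics/w5.png",p)
E
```

```text
tcp cut [ 0.0005 -0.1423  0.1476] ty ang -13.42 tilt [-0.0007  0.0004] F [ 0.3  0.  -5.4] [-0.09 -0.    0.  ]
fence -1 0 None
post -1 0 None
fence 1 0 None
post 1 0 None
loaf 0.20287532300873107 49564 [[-0.028, -0.162, 0.2007], [0.0268, -0.0373, 0.2038]]
-0.13 6327 [[-0.0273, -0.1296, 0.2009], [0.0262, -0.1104, 0.2036]]
-0.11 7224 [[-0.0273, -0.1096, 0.2009], [0.0262, -0.0904, 0.2036]]
-0.09 8270 [[-0.0273, -0.0896, 0.2008], [0.0263, -0.0704, 0.2036]]
-0.07 9425 [[-0.0274, -0.0695, 0.2007], [0.026, -0.0504, 0.2036]]
-0.05 7752 [[-0.0275, -0.0497, 0.2006], [0.0261, -0.0357, 0.2037]]
-0.03 0 None
-0.01 0 None
0.01 0 None
0.03 0 None
0.05 0 None
```

View pics/w5.png

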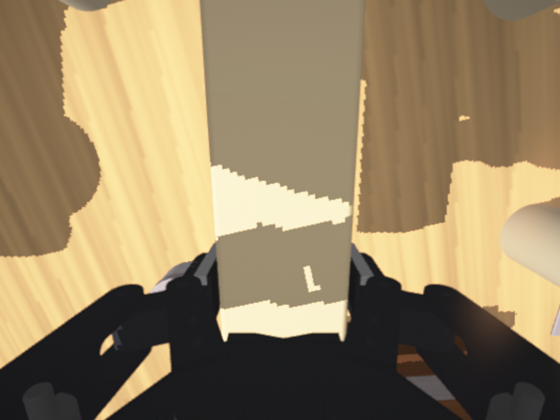

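```bash
cat >> lf.py <<'E'
def top():
    i,p,d=cam("top"); L=loc(cloud(i,d).reshape(-1,3)); tcp(); return L,p
E
python3 - <<'E'
from lf import *
L,p=top()
P=L[(abs(L[:,2]-.203)<.008)&(abs(L[:,0])<.05)&(L[:,1]<.06)&(L[:,1]>-.3)]; print(len(P),pc(P))
for lo in np.arange(-.25,.0,.03):
    q=P[(P[:,1]>lo)&(P[:,1]<lo+.03)]; print(lo.round(2),len(q),pc(q))
f=(abs(L[:,2]-.032)<.005)&(abs(abs(L[:,0])-.038)<.014)&(L[:,1]>-.15)&(L[:,1]<.1)
for s in(-1,1):
    g=f&(L[:,0]*s>0); print("fence",s,g.sum(),pc(L[g]))
    g=(L[:,2]>.098)&(L[:,2]<.118)&(L[:,0]*s>.02)&(L[:,0]*s<.055)&(abs(L[:,1])<.025); print("post",s,g.sum(),pc(L[g]))
E
```

```text
tcp cut [ 0.0006 -0.1424  0.1477] ty ang -13.42 tilt [-0.0004  0.0002] F [ 0.4  0.4 -5.5] [-0.07  0.02  0.01]
551 [[-0.0247, -0.0866, 0.197], [0.0297, -0.025, 0.2073]]
-0.25 0 None
-0.22 0 None
-0.19 0 None
-0.16 0 None
-0.13 3 None
-0.1 144 [[-0.0244, -0.0881, 0.1973], [0.0298, -0.0704, 0.2074]]
-0.07 263 [[-0.0249, -0.0694, 0.1969], [0.0296, -0.0405, 0.2073]]
-0.04 141 [[-0.0241, -0.0395, 0.1975], [0.0295, -0.024, 0.2065]]
-0.01 0 None
fence -1 161 [[-0.0408, -0.0823, 0.0274], [-0.0291, 0.0971, 0.0363]]
post -1 57 [[-0.0429, -0.0189, 0.0986], [-0.0291, 0.0156, 0.116]]
fence 1 195 [[0.0351, -0.0887, 0.0274], [0.0469, 0.0984, 0.0363]]
post 1 55 [[0.0352, -0.0192, 0.0988], [0.0486, 0.0153, 0.1115]]
```

Top view agrees with the wrist (the loaf needs only about 0.5 mm across), so I'll lower it behind the posts to 3 mm above the floor.

```bash
python3 -m crank '[[-0.4,0.05,2,0,0,0],[-0.4,0.05,5,0,0,0],[-0.4,0.05,8,0,0,0],[-0.4,0.05,10,0,0,0],[-0.4,0.05,11,0,0,0],[-0.4,0.05,12,0,0,0],[-0.4,0.05,12.4,0,0,0],[-0.4,0.05,12.7,0,0,0],[-0.4,0.05,12.7,0,0,0],[-0.4,0.05,12.7,0,0,0]]'
python3 - <<'E'
from lf import *
p=loaflook()
E
```

```text
time: 14.6
eef_pos: [0.4849, -0.0857, 0.0218]
tcp_rot: [0.785, 0.619, 0.0, 0.001]
contact_force: [-0.4, -0.1, -5.4]
opening: 0.655
finger_force: 77.0
tcp cut [ 0.0021 -0.1472  0.0218] ty ang -13.46 tilt [ 0.0015 -0.0006] F [ 0.1 -1.2 -5.6] [-0.09  0.03 -0.02]
fence -1 2858 [[-0.0441, -0.1438], [-0.038, -0.0251]]
post -1 0 None
fence 1 1580 [[0.0398, -0.1423], [0.0434, -0.025]]
post 1 0 None
loaf 0.07709581537158851 49517 [[-0.0264, -0.1668, 0.0751], [0.0285, -0.042, 0.0782]]
-0.13 6525 [[-0.0258, -0.1296, 0.0753], [0.0278, -0.1104, 0.078]]
-0.11 7439 [[-0.0257, -0.1095, 0.0753], [0.0279, -0.0904, 0.078]]
-0.09 8524 [[-0.0257, -0.0896, 0.0751], [0.0279, -0.0704, 0.078]]
-0.07 9737 [[-0.0258, -0.0696, 0.0751], [0.0276, -0.0504, 0.0781]]
-0.05 5292 [[-0.026, -0.0498, 0.075], [0.0277, -0.0404, 0.078]]
-0.03 0 None
-0.01 0 None
0.01 0 None
0.03 0 None
0.05 0 None
```

```bash
python3 -m crank '[[0.4,-0.08,0,0,0,0],[1,-0.08,0,0,0,0],[1.8,-0.08,0,0,0,0],[2.8,-0.08,0,0,0,0],[3.8,-0.08,0,0,0,0],[4.8,-0.08,0,0,0,0],[5.6,-0.08,0,0,0,0],[6.3,-0.08,0,0,0,0],[6.8,-0.08,0,0,0,0],[6.8,-0.08,0,0,0,0]]'; python3 -m crank '[[0,0,0,0,0,0],[0,0,0,0,0,0]]'
python3 - <<'E'
from lf import *
p=loaflook()
E
```

```text
time: 15.65
eef_pos: [0.4994, -0.0186, 0.021]
tcp_rot: [0.785, 0.62, -0.0, -0.0]
contact_force: [-1.0, -1.3, -6.9]
opening: 0.656
finger_force: 77.0
time: 15.85
eef_pos: [0.4993, -0.0194, 0.021]
tcp_rot: [0.785, 0.619, -0.0, 0.0]
contact_force: [0.4, -0.4, -5.6]
opening: 0.653
finger_force: 77.0
tcp cut [ 0.0009 -0.0794  0.021 ] ty ang -13.49 tilt [-0.     -0.0001] F [ 0.4 -0.2 -5.7] [-0.13  0.08 -0.01]
fence -1 1474 [[-0.0439, -0.1274], [-0.039, 0.0431]]
post -1 7834 [[-0.0458, -0.0172, 0.0989], [-0.0319, 0.0168, 0.112]]
fence 1 1455 [[0.0385, -0.1274], [0.0435, 0.0428]]
post 1 7723 [[0.0315, -0.0174, 0.099], [0.0453, 0.0164, 0.112]]
loaf 0.07630545437691938 51623 [[-0.0321, -0.0988, 0.0739], [0.0316, 0.0257, 0.0788]]
-0.13 0 None
-0.11 3228 [[-0.0272, -0.1039, 0.0747], [0.0271, -0.0902, 0.0772]]
-0.09 6032 [[-0.0282, -0.0896, 0.0745], [0.0282, -0.0704, 0.0802]]
-0.07 6627 [[-0.0303, -0.0696, 0.0738], [0.0305, -0.0504, 0.0792]]
-0.05 7058 [[-0.0268, -0.0496, 0.0745], [0.0268, -0.0304, 0.0772]]
-0.03 8493 [[-0.0321, -0.0296, 0.0738], [0.0318, -0.0104, 0.078]]
-0.01 10436 [[-0.0328, -0.0096, 0.0727], [0.0324, 0.0096, 0.0805]]
0.01 9749 [[-0.0321, 0.0103, 0.0738], [0.0316, 0.0273, 0.0781]]
0.03 0 None
0.05 0 None
```

Loaf is centred between the posts, about 11 mm from the stop. I'll approach the stop slowly, lowering to just above the floor.

```bash
python3 -m crank '[[0.4,-0.05,0.1,0,0,0],[0.7,-0.05,0.2,0,0,0],[0.9,-0.05,0.3,0,0,0],[0.9,-0.05,0.3,0,0,0],[0.9,-0.05,0.3,0,0,0]]'; python3 -m crank '[[0.1,0,0,0,0,0],[0.2,0,0,0,0,0],[0.2,0,0,0,0,0],[0.2,0,0,0,0,0]]';  python3 -m crank '[[0,0,0.05,0,0,0],[0,0,0.1,0,0,0],[0,0,0.1,0,0,0],[0,0,0.1,0,0,0]]'; python3 -c "
from lf import *; tcp()"
```

```text
time: 16.4
eef_pos: [0.5009, -0.0101, 0.0179]
tcp_rot: [0.785, 0.619, -0.0, -0.0]
contact_force: [-0.6, -0.5, -6.3]
opening: 0.653
finger_force: 77.2
time: 16.8
eef_pos: [0.501, -0.0101, 0.0181]
tcp_rot: [0.785, 0.62, -0.002, 0.001]
contact_force: [-2.8, -7.3, -4.5]
opening: 0.653
finger_force: 77.3
time: 17.2
eef_pos: [0.5011, -0.0102, 0.0176]
tcp_rot: [0.785, 0.62, -0.002, 0.001]
contact_force: [-4.5, -8.4, -1.4]
opening: 0.657
finger_force: 77.8
tcp cut [ 0.0006 -0.0699  0.0176] ty ang -13.39 tilt [-0.0015 -0.0032] F [-4.5 -8.4 -1.4] [-0.94  0.52  0.08]
```

```bash
python3 -m crank '[[-0.12,0,0,0,0,0],[-0.12,0,0.05,0,0,0],[-0.12,0,0.1,0,0,0],[-0.12,0,0.1,0,0,0]]'; python3 -c "
from lf import *; tcp()"
```

```text
time: 17.6
eef_pos: [0.5013, -0.0102, 0.0167]
tcp_rot: [0.785, 0.619, -0.0, 0.0]
contact_force: [-3.8, -5.4, -1.1]
opening: 0.655
finger_force: 77.9
tcp cut [ 0.0008 -0.0698  0.0167] ty ang -13.45 tilt [-0.0003 -0.0012] F [-3.8 -5.4 -1.1] [-0.55  0.49 -0.09]
```

```bash
python3 -m crank '[[0,0,0.06,0,0,0],[0,0,0.06,0,0,0]]'; python3 -m crank '[[0,0,0,0,0,0],[0,0,0,0,0,0],[0,0,0,0,0,0],[0,0,0,0,0,0]]' 0.9; python3 -m crank '[[0,0,-1,0,0,0],[0,0,-3,0,0,0],[0,0,-7,0,0,0],[0,0,-11,0,0,0],[0,0,-15,0,0,0],[0,0,-19,0,0,0],[0,0,-19,0,0,0],[0,0,-19,0,0,0]]'
python3 - <<'E'
from lf import *
i,p,d=cam("wrist"); L=loc(cloud(i,d).reshape(-1,3)); tcp()
P=L[(abs(L[:,2]-.072)<.004)&(abs(L[:,0])<.03)&(L[:,1]<.06)&(L[:,1]>-.2)]; print("loaf",len(P),pc(P),np.median(P[:,2]))
for lo in np.arange(-.16,.06,.03):
    q=P[(P[:,1]>lo)&(P[:,1]<lo+.03)]; print(lo.round(2),len(q),pc(q))
g=(abs(L[:,2]-.085)<.004)&(abs(L[:,0])<.022)&(L[:,1]>.03)&(L[:,1]<.09); print("tab",pc(L[g]))
for s in(-1,1):
    g=(L[:,2]>.098)&(L[:,2]<.118)&(L[:,0]*s>.02)&(L[:,0]*s<.055)&(abs(L[:,1])<.025); print("post",s,g.sum(),pc(L[g]))
L,p=top()
g=(L[:,2]>.12)&(L[:,2]<.14)&(abs(L[:,0]+.0)<.2)&(L[:,1]<-.25)&(L[:,1]>-.5)
z=np.load("top.npz")
import plan; plan.go(.5716,-.302,.25,-99.9)
E
```

```text
time: 17.8
eef_pos: [0.5013, -0.0102, 0.0167]
tcp_rot: [0.785, 0.619, -0.001, 0.0]
contact_force: [-5.5, -5.7, 3.6]
opening: 0.656
finger_force: 78.6
time: 18.2
eef_pos: [0.5017, -0.0093, 0.0158]
tcp_rot: [0.785, 0.619, 0.0, 0.0]
contact_force: [-0.3, -0.3, 0.1]
opening: 0.901
finger_force: 0.0
time: 19.0
eef_pos: [0.5019, -0.0096, 0.2074]
tcp_rot: [0.785, 0.619, 0.001, 0.001]
contact_force: [-0.8, -0.2, -1.0]
opening: 0.899
finger_force: 0.0
tcp cut [ 1.000e-04 -6.910e-02  2.055e-01] ty ang -13.46 tilt [0.0002 0.0001] F [-0.5  0.8 -0. ] [-0.01  0.03 -0.03]
loaf 10428 [[-0.0273, -0.1424, 0.0699], [0.027, 0.0477, 0.0734]] 0.07178498070239767
-0.16 726 [[-0.0271, -0.1473, 0.0696], [0.0269, -0.1305, 0.073]]
-0.13 1318 [[-0.0272, -0.1295, 0.0701], [0.0266, -0.1005, 0.0731]]
-0.1 1420 [[-0.0273, -0.0994, 0.0699], [0.027, -0.0706, 0.0732]]
-0.07 1542 [[-0.0272, -0.0696, 0.0701], [0.0267, -0.0402, 0.0733]]
-0.04 1653 [[-0.0273, -0.0391, 0.0698], [0.0271, -0.0109, 0.0733]]
-0.01 1779 [[-0.0273, -0.0091, 0.0701], [0.0267, 0.0195, 0.0734]]
0.02 1922 [[-0.0274, 0.0205, 0.0699], [0.0271, 0.0495, 0.0735]]
0.05 68 [[-0.0161, 0.0504, 0.0682], [0.0165, 0.0517, 0.0756]]
tab [[-0.0166, 0.051, 0.0819], [0.0171, 0.0643, 0.0862]]
post -1 585 [[-0.046, -0.0171, 0.1014], [-0.0322, 0.018, 0.1122]]
post 1 591 [[0.0319, -0.0175, 0.1001], [0.0456, 0.0177, 0.1119]]
tcp cut [-0.0004 -0.0692  0.2043] ty ang -13.46 tilt [-0.0019  0.0006] F [ 0.  -0.2 -0.7] [ 0.03  0.04 -0.03]
[-26.81  13.74  -4.6 ] [-2.000e-03  1.000e-03  1.509e+00] at [ 0.5003 -0.0093  0.2043]
```

Loaf is placed: end at y≈51 mm, top 72 mm, centred. Now over to the blade.

```bash
python3 -m crank '[[-1,0.5,-1,0,0,0.1],[-4,2,-2,0,0,0.24],[-8,4,-3,0,0,0.38],[-12,6,-3,0,0,0.52],[-16,8,-3,0,0,0.66],[-19,10,-3,0,0,0.8],[-22,11.5,-3,0,0,0.94],[-25,13,-3,0,0,1.08],[-26.8,13.7,-3,0,0,1.22],[-26.8,13.7,-3,0,0,1.36]]' 0.7; python3 -m crank '[[0,0,0,0,0,0.14],[0,0,0,0,0,0.149],[0,0,0,0,0,0.149],[0,0,0,0,0,0.149]]'
python3 - <<'E'
from lf import *
import plan
i,p,d=cam("wrist"); Q=cloud(i,d).reshape(-1,3)
m=(Q[:,2]>.122)&(Q[:,2]<.136)&(abs(Q[:,0]-.57)<.1)&(abs(Q[:,1]+.30)<.06); rect(Q[m],"handle")
m=(abs(Q[:,2]-.06)<.005)&(abs(Q[:,0]-.57)<.12)&(abs(Q[:,1]+.30)<.08); rect(Q[m],"block")
cv2.imwrite("pics/w6.png",p); plan.go(.5716,-.302,.0715,-99.9)
E
```

```text
time: 20.1
eef_pos: [0.5709, -0.3043, 0.2322]
tcp_rot: [1.0, -0.016, -0.002, -0.001]
contact_force: [-0.5, 0.1, -0.6]
opening: 0.7
finger_force: 0.0
time: 20.5
eef_pos: [0.5717, -0.3016, 0.2345]
tcp_rot: [0.996, -0.085, -0.001, -0.0]
contact_force: [-0.3, -0.9, 1.2]
opening: 0.699
finger_force: 0.0
handle 3155 [ 0.5693 -0.3007] [0.026  0.1177] 80.13 z 0.1286
block 4691 [ 0.5686 -0.3005] [0.0642 0.1762] 80.15 z 0.0599
[ 0.    0.04 16.33] [-0.     0.001  0.001] at [ 0.5718 -0.3017  0.2348]
```

View pics/w6.png

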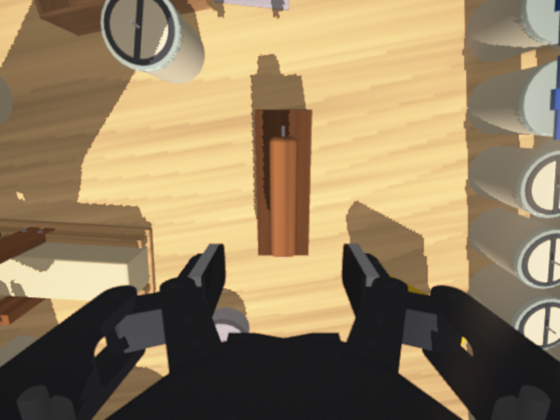

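The wooden handle is centred between the fingers (col 284; fingers 222 and 345). I'll descend and grip.

```bash
python3 -m crank '[[-0.2,-0.05,3,0,0,0],[-0.25,-0.05,7,0,0,0],[-0.25,-0.05,11,0,0,0],[-0.25,-0.05,14,0,0,0],[-0.25,-0.05,15.5,0,0,0],[-0.25,-0.05,16.3,0,0,0],[-0.25,-0.05,16.3,0,0,0],[-0.25,-0.05,16.3,0,0,0],[-0.25,-0.05,16.3,0,0,0]]'; python3 -m crank '[[0,0,0,0,0,0],[0,0,0,0,0,0],[0,0,0,0,0,0],[0,0,0,0,0,0],[0,0,0,0,0,0],[0,0,0,0,0,0]]' 0 70; python3 -c "
from lf import *; tcp()"
```

```text
time: 21.45
eef_pos: [0.5709, -0.302, 0.0747]
tcp_rot: [0.996, -0.086, 0.002, 0.001]
contact_force: [-0.3, 0.0, 0.1]
opening: 0.7
finger_force: 0.0
time: 22.05
eef_pos: [0.5702, -0.3014, 0.0734]
tcp_rot: [0.996, -0.087, 0.001, 0.0]
contact_force: [-0.1, 1.2, 5.5]
opening: 0.295
finger_force: 69.6
tcp cut [ 0.1343 -0.3377  0.0734] ty ang -99.93 tilt [ 0.0014 -0.0007] F [-0.1  1.2  5.5] [ 0.19 -0.01  0.02]
```

```bash
python3 -m crank '[[0,0,-0.5,0,0,0],[0,0,-1.5,0,0,0],[0,0,-3,0,0,0],[0,0,-5,0,0,0],[0,0,-8,0,0,0],[0,0,-11,0,0,0],[0,0,-13,0,0,0],[0,0,-14,0,0,0],[0,0,-14,0,0,0]]'; python3 -m crank '[[0,0,0,0,0,0],[0,0,0,0,0,0]]'; python3 plan.py .5165 .058 .2134 -103.2
```

```text
time: 22.95
eef_pos: [0.5703, -0.3017, 0.2148]
tcp_rot: [0.996, -0.087, 0.002, 0.001]
contact_force: [-0.2, -0.2, -3.3]
opening: 0.295
finger_force: 68.9
time: 23.15
eef_pos: [0.5686, -0.3004, 0.2101]
tcp_rot: [0.996, -0.087, -0.002, -0.001]
contact_force: [-0.8, 0.1, -2.9]
opening: 0.294
finger_force: 68.9
[-11.32 -34.41  -0.23] [-0.002  0.003  0.057] at [ 0.5686 -0.3004  0.2101]
```

```bash
python3 -m crank '[[-0.5,-1.5,0,0,0,0.01],[-1.5,-5,0,0,0,0.02],[-3,-9,0,0,0,0.03],[-4.5,-13.5,0,0,0,0.04],[-6,-18,0,0,0,0.05],[-7.5,-22.5,0,0,0,0.057],[-9,-27,0,0,0,0.057],[-10.3,-31,0,0,0,0.057],[-11.1,-33.5,0,0,0,0.057],[-11.3,-34.4,0,0,0,0.057]]'; python3 -m crank '[[0,0,0,0,0,0],[0,0,0,0,0,0],[0,0,0,0,0,0],[0,0,0,0,0,0],[0,0,0,0,0,0]]'
python3 - <<'E'
from lf import *
tcp(); tcp()
i,p,d=cam("wrist"); L=loc(cloud(i,d).reshape(-1,3)); tcp()
for lo,hi in((.24,.28),(.18,.232)):
    P=L[(L[:,2]>lo)&(L[:,2]<hi)&(abs(L[:,0])<.1)&(abs(L[:,1])<.02)]; print(len(P),pc(P))
for s in(-1,1):
    g=(L[:,2]>.098)&(L[:,2]<.118)&(L[:,0]*s>.02)&(L[:,0]*s<.055)&(abs(L[:,1])<.025); print("post",s,g.sum(),pc(L[g]))
cv2.imwrite("pics/w7.png",p)
E
```

```text
time: 24.15
eef_pos: [0.5157, 0.0605, 0.2116]
tcp_rot: [0.994, -0.113, -0.001, -0.0]
contact_force: [0.2, -0.3, -3.7]
opening: 0.295
finger_force: 69.4
time: 24.65
eef_pos: [0.5177, 0.0563, 0.2123]
tcp_rot: [0.993, -0.116, -0.0, 0.0]
contact_force: [0.1, 0.0, -2.6]
opening: 0.294
finger_force: 69.4
tcp cut [ 0.0016 -0.0014  0.2123] ty ang -103.28 tilt [-0.0001 -0.0001] F [ 0.1  0.  -2.6] [-0.05  0.02  0.01]
tcp cut [ 0.0016 -0.0014  0.2123] ty ang -103.28 tilt [-0.0001 -0.0001] F [ 0.1  0.  -2.6] [-0.05  0.02  0.01]
tcp cut [ 0.0015 -0.0012  0.2123] ty ang -103.27 tilt [-0.0002 -0.0001] F [-0.   0.4 -2.4] [-0.04  0.01 -0.04]
13642 [[-0.021, -0.0169, 0.248], [0.0603, 0.015, 0.2747]]
0 None
post -1 0 None
post 1 0 None
```

Run:
```python
from lf import *
i,p,d=cam("wrist"); L=loc(cloud(i,d).reshape(-1,3)); tcp()
for lo in(.02,.03,.04,.05):
    P=L[(L[:,2]>.262)&(L[:,2]<.275)&(L[:,0]>lo)&(L[:,0]<lo+.01)&(abs(L[:,1])<.03)]; print(len(P),pc(P),np.mean(P[:,1]) if len(P) else"")
P=L[(abs(L[:,0])<.12)&(abs(L[:,1])<.04)&(L[:,2]<.25)]; h,e=np.histogram(P[:,2],25); print(h,e.round(3))
P=L[(L[:,0]>.06)&(L[:,0]<.076)&(abs(L[:,1])<.02)&(L[:,2]>.14)&(L[:,2]<.24)]; print("sheet",len(P),pc(P))
i,p,d=cam("scene"); S=loc(cloud(i,d).reshape(-1,3))
P=S[(S[:,0]>.055)&(S[:,0]<.08)&(abs(S[:,1])<.03)&(S[:,2]>.14)&(S[:,2]<.3)]; print("scene sheet",len(P),pc(P))
P=S[(abs(S[:,0])<.075)&(abs(S[:,1])<.03)&(S[:,2]>.165)&(S[:,2]<.225)]; print("scene sheet face",len(P),pc(P), np.polyfit(P[:,0],P[:,1],1))
for s in(-1,1):
    g=(S[:,2]>.105)&(S[:,2]<.118)&(S[:,0]*s>.02)&(S[:,0]*s<.06)&(abs(S[:,1])<.03); print("scene post",s,g.sum(),pc(S[g]))
```

```text
tcp cut [ 0.0014 -0.0011  0.2123] ty ang -103.25 tilt [-0.0001  0.    ] F [ 0.6  0.  -3.3] [0.02 0.02 0.02]
1441 [[0.0202, -0.0137, 0.2638], [0.0298, 0.0107, 0.269]] -0.001509824995625886
1544 [[0.0302, -0.0138, 0.2634], [0.0398, 0.0108, 0.269]] -0.0015101904745320107
1643 [[0.0402, -0.0136, 0.2638], [0.0498, 0.0107, 0.2689]] -0.0014727148067061938
1728 [[0.0502, -0.0134, 0.2634], [0.0599, 0.0103, 0.2688]] -0.0015331967324290043
[3588  159    7   53    4    6    8  532    0    0    0    0    0    0
    0    0    0    0    0    0    0    0    0    0  441] [-0.003  0.007  0.017  0.027  0.037  0.047  0.058  0.068  0.078  0.088
  0.098  0.108  0.118  0.128  0.139  0.149  0.159  0.169  0.179  0.189
  0.199  0.209  0.22   0.23   0.24   0.25 ]
sheet 0 None
scene sheet 205 [[0.0553, -0.0105, 0.1619], [0.0697, 0.0109, 0.268]]
scene sheet face 377 [[-0.064, -0.0018, 0.166], [0.0691, 0.0015, 0.222]] [1.11386925e-02 6.95049127e-06]
scene post -1 24 [[-0.045, -0.0104, 0.1052], [-0.0324, 0.0144, 0.112]]
scene post 1 33 [[0.0314, -0.0133, 0.1052], [0.0451, 0.0165, 0.1119]]
```

Handle is parallel to the slot and 1.6–1.8 mm short in y. I'll shift that and come down to just above the lips.

```bash
python3 -m crank '[[0,-0.17,1,0,0,0],[0,-0.17,2.5,0,0,0],[0,-0.17,3.6,0,0,0],[0,-0.17,3.9,0,0,0],[0,-0.17,3.9,0,0,0],[0,-0.17,3.9,0,0,0],[0,-0.17,3.9,0,0,0]]'
python3 - <<'E'
from lf import *
i,p,d=cam("wrist"); L=loc(cloud(i,d).reshape(-1,3)); tcp()
zt=ctrl.get_state()["eef_pos"][2]+.0556
for lo in(.03,.05):
    P=L[(abs(L[:,2]-zt)<.006)&(L[:,0]>lo)&(L[:,0]<lo+.01)&(abs(L[:,1])<.03)]; print(len(P),pc(P),np.mean(P[:,1]) if len(P) else"")
g=(L[:,2]>.098)&(L[:,2]<.118)&(L[:,0]>.02)&(L[:,0]<.055)&(abs(L[:,1])<.025); print("post",g.sum(),pc(L[g]))
i,p,d=cam("scene"); S=loc(cloud(i,d).reshape(-1,3)); tcp()
P=S[(abs(S[:,0])<.075)&(abs(S[:,1])<.03)&(S[:,2]>.125)&(S[:,2]<.185)]; print("scene face",len(P),pc(P), np.polyfit(P[:,0],P[:,1],1).round(4))
for s in(-1,1):
    g=(S[:,2]>.103)&(S[:,2]<.118)&(S[:,0]*s>.02)&(S[:,0]*s<.06)&(abs(S[:,1])<.03); print("scene post",s,g.sum(),pc(S[g]))
cv2.imwrite("pics/s7.png",cv2.resize(p[130:260,250:400],None,fx=5,fy=4.5,interpolation=cv2.INTER_CUBIC))
E
```

```text
time: 25.5
eef_pos: [0.5185, 0.0588, 0.1741]
tcp_rot: [0.993, -0.115, 0.001, -0.0]
contact_force: [0.0, -0.8, -2.8]
opening: 0.292
finger_force: 69.4
tcp cut [0.0017 0.0013 0.1741] ty ang -103.19 tilt [ 0.0014 -0.0001] F [-0.2  0.4 -3.4] [0.   0.02 0.04]
1532 [[0.0302, -0.0113, 0.2253], [0.0397, 0.0134, 0.2308]] 0.0010299266954983026
1733 [[0.0502, -0.0108, 0.2252], [0.0597, 0.0129, 0.2308]] 0.0010344529568446698
post 0 None
tcp cut [0.0016 0.0012 0.1741] ty ang -103.19 tilt [ 0.0014 -0.0001] F [ 0.5 -0.  -3.2] [ 0.02 -0.01  0.01]
scene face 336 [[-0.0625, 0.0003, 0.1258], [0.0693, 0.004, 0.1796]] [0.0098 0.0025]
scene post -1 22 [[-0.0451, -0.0006, 0.1032], [-0.0322, 0.0168, 0.1115]]
scene post 1 25 [[0.0316, 0.0043, 0.1031], [0.0458, 0.0183, 0.1125]]
```

View pics/s7.png

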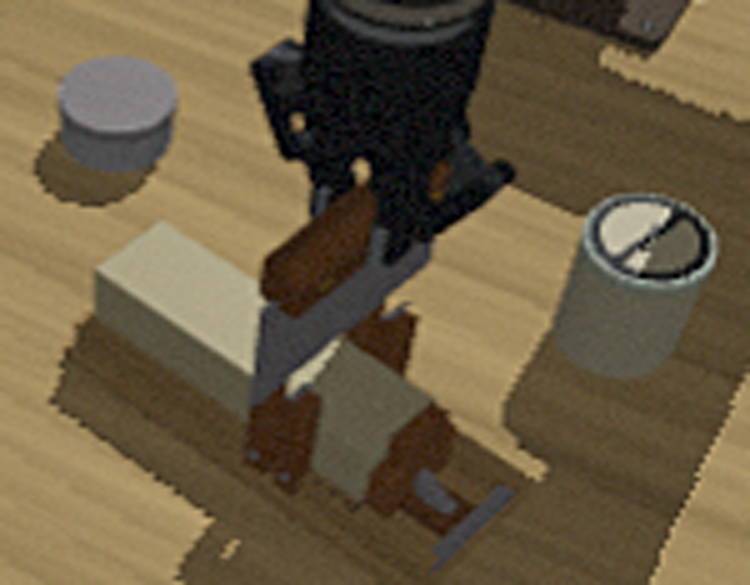

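The blade hangs just above the post slots, aligned. With a 0.7 mm correction I'll lower it into the slots.

```bash
python3 -m crank '[[0,0.07,0,0,0,0],[0,0.07,0.5,0,0,0],[0,0.07,1,0,0,0],[0,0.07,1.5,0,0,0],[0,0.07,2,0,0,0],[0,0.07,2.5,0,0,0],[0,0.07,2.5,0,0,0]]'; python3 -m crank '[[0,0,0,0,0,0],[0,0,0,0,0,0]]'; python3 -c "
from lf import *; tcp()"
```

```text
time: 26.3
eef_pos: [0.517, 0.0582, 0.1472]
tcp_rot: [0.993, -0.115, -0.001, 0.0]
contact_force: [-1.2, -0.1, -2.4]
opening: 0.295
finger_force: 69.4
time: 26.5
eef_pos: [0.518, 0.0582, 0.1487]
tcp_rot: [0.993, -0.115, 0.0, -0.0]
contact_force: [-0.0, -0.5, -4.0]
opening: 0.294
finger_force: 69.4
tcp cut [0.0014 0.0005 0.1487] ty ang -103.19 tilt [ 0.0006 -0.    ] F [-0.  -0.5 -4. ] [ 0.01 -0.03  0.03]
```

It's in the slots with no side force. Down to the wax.

```bash
python3 -m crank '[[0,0,0.5,0,0,0],[0,0,1,0,0,0],[0,0,1.5,0,0,0],[0,0,1.8,0,0,0],[0,0,2,0,0,0],[0,0,2.1,0,0,0],[0,0,2.1,0,0,0],[0,0,2.1,0,0,0]]'; python3 -m crank '[[0,0,0.1,0,0,0],[0,0,0.2,0,0,0],[0,0,0.25,0,0,0],[0,0,0.25,0,0,0],[0,0,0.25,0,0,0]]'; python3 -c "
from lf import *; tcp()"
```

```text
time: 27.3
eef_pos: [0.5179, 0.0582, 0.1276]
tcp_rot: [0.993, -0.115, 0.0, -0.0]
contact_force: [-0.5, 0.0, -4.0]
opening: 0.295
finger_force: 69.4
time: 27.8
eef_pos: [0.518, 0.0582, 0.1254]
tcp_rot: [0.993, -0.115, 0.0, 0.0]
contact_force: [-1.3, -0.5, 1.7]
opening: 0.297
finger_force: 69.9
tcp cut [0.0014 0.0005 0.1254] ty ang -103.19 tilt [ 0.0004 -0.0001] F [-1.3 -0.5  1.7] [0.01 0.19 0.01]
```

The edge rests on the wax (force went from −4 to +1.7 N, height as predicted). Release and rise.

```bash
python3 -m crank '[[0,0,0,0,0,0],[0,0,0,0,0,0],[0,0,0,0,0,0],[0,0,0,0,0,0]]' 0.6; python3 -m crank '[[0,0,-0.5,0,0,0],[0,0,-2,0,0,0],[0,0,-5,0,0,0],[0,0,-9,0,0,0],[0,0,-13,0,0,0],[0,0,-13,0,0,0],[0,0,-13,0,0,0]]'
python3 - <<'E'
from lf import *
i,p,d=cam("wrist"); L=loc(cloud(i,d).reshape(-1,3)); tcp()
P=L[(L[:,2]>.172)&(L[:,2]<.19)&(abs(L[:,0])<.08)&(abs(L[:,1])<.03)]; print("handle",len(P),pc(P))
g=(abs(L[:,2]-.085)<.004)&(abs(L[:,0])<.022)&(L[:,1]>.03)&(L[:,1]<.09); print("tab",pc(L[g]))
P=L[(abs(L[:,2]-.072)<.004)&(abs(L[:,0])<.03)&(L[:,1]<.06)&(L[:,1]>-.2)]; print("loaf",pc(P))
i,p,d=cam("scene"); cv2.imwrite("pics/s8.png",cv2.resize(p[130:260,220:400],(800,578),interpolation=cv2.INTER_CUBIC)); S=loc(cloud(i,d).reshape(-1,3))
P=S[(abs(S[:,0])<.075)&(abs(S[:,1])<.03)&(S[:,2]>.115)&(S[:,2]<.142)]; print("scene face",len(P),pc(P))
E
```

```text
time: 28.2
eef_pos: [0.518, 0.0581, 0.125]
tcp_rot: [0.993, -0.115, 0.0, -0.0]
contact_force: [-0.1, 0.2, -0.4]
opening: 0.599
finger_force: 0.0
time: 28.9
eef_pos: [0.5187, 0.0582, 0.2576]
tcp_rot: [0.993, -0.115, 0.002, -0.0]
contact_force: [-0.6, -0.1, -0.4]
opening: 0.595
finger_force: 0.0
tcp cut [0.0012 0.0004 0.2556] ty ang -103.19 tilt [ 0.001  -0.0001] F [ 0.2  0.2 -0.2] [-0.   -0.05  0.  ]
handle 3914 [[-0.0546, -0.021, 0.174], [0.0575, 0.0037, 0.1821]]
tab [[-0.0168, 0.0511, 0.0815], [0.0174, 0.0642, 0.086]]
loaf [[-0.0274, -0.1438, 0.0698], [0.0277, 0.0478, 0.0734]]
scene face 142 [[-0.0658, -0.0047, 0.1155], [0.0691, -0.0007, 0.1387]]
```

View pics/s8.png

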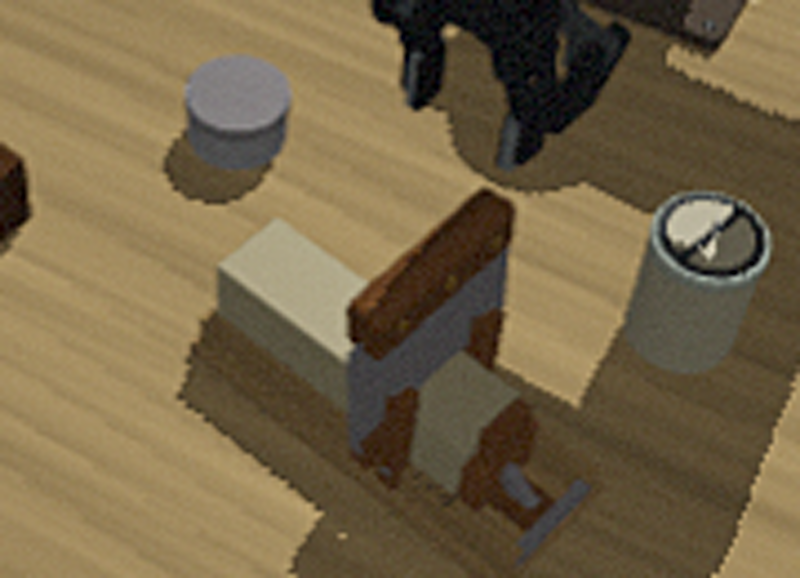

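The blade stands in both post slots on the wax, with only a slight lean from the slot play. The loaf is against the stop, the stop is at its end, and the gripper is clear. Handing in.

```bash
python3 -c "
from plant import ctrl; print(ctrl.sign_off())"
```

```text
the job is handed in; nothing more can be done
None
```

The job is handed in at about 29 s: stop slid out to its end, loaf flat in the trough and snug against it, and blade standing in both post slots with its edge on the wax, leaning about 5° in the slot's play; I touched nothing else on the bench.

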